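# Load the flanged guide bush into the boring jig

## Robot

A 6-joint arm with a two-finger parallel gripper is mounted at the origin on the work surface. World frame = base frame: x ahead of the robot, y to its left, z up, the work surface at z = 0. Lengths are in m, angles in rad, forces in N, time in s.
With the tool pointing down it reaches from about 0.375 to 0.9 m from the base axis. Payload 3.1 kg.
Tool frame: the origin (TCP) lies at the very end of the fingers, on their centre line; the grasp point (between the pads) lies 19 mm behind it; z points along the fingers, y is the line along which they close (so a half turn about z gives the same grasp; the last joint's range is limited). The gripper opens to 87 mm and grips with 3 to 60 N. Pads are 19 mm wide; open, the fingers measure 117 mm over their backs; the gripper's body (75 mm by 190 mm) begins 51 mm behind the grasp point.
Start: joints at [1.042, 0.527, 1.433, -0, 1.181, -0.178], TCP at [0.214, 0.587, 0.223] pointing down, gripper open.
Joint ranges: [-3.08, 3.08], [-0.75, 2.2], [0.22, 2.44], [-1.43, 4.57], [0, 2.65], [-2.85, 2.85]. Speed limits (rad/s): [2.79, 2.79, 3.14, 3.14, 3.14, 3.14].

## Interface

Orientations are given as a rotation vector (axis times angle).
In Python, from bench import telemetry, imaging, r gives the robot as it stands.
- The arm moves only by the shell command python3 -m jog 'ROWS' [OPENING] [FORCE]. ROWS is JSON, a list of rows, each a list of 2 entries, a list of its own where there are three numbers: the shift along the tool's x, y, z in m, then the turn about the tool's z in degrees. In form: [[[x, y, z], turn], ...]. A call has 1 to 8 rows; each row is the pose to reach, as a shift and turn from the pose commanded when the call began, along the tool's axes at that moment; what a row does not reach only later rows make up. A row lasts 1/10 s, in which the tool goes at most 50 mm and 8.59 degrees, less where a joint would pass 70% of its speed; a pose out of reach is approached as far as the arm can. A call with a gripper value outside its range is refused whole. OPENING is the gripper's target within -1 to 1 (fully open at 1, half-way at 0, shut at -1), set as the call begins (- or left out, the last holds). The fingers move at their own pace and stop on an object; FORCE is the grip in N (left out, the last holds). Time passes only in rows, so rows that repeat a pose let the fingers close. It gives the time, the measured TCP pose, the force, the opening and the grip force at its end, in the units of the state.
- telemetry.observe(): the state, without advancing time (a new reading comes with each control period).
- imaging.capture(name): name is "scene" or "top" or "wrist"; returns the picture (420x560x3 uint8, red, green, blue); there is no depth.
- imaging.calibration(name): a dict with "camera_matrix" (3x3 intrinsics, pixels), "dist_coeffs" ([k1, k2, p1, p2, k3] as OpenCV has them; the pictures are not rectified), "eye" and "rotation" of the camera in the world. Camera axes: x right, y down, z forward; pixel columns grow to the right and rows downward; lengths in m; the calibration is good to about 2 mm. A picture is of the moment at which its call begins: read the wrist's pose just before it. calibration takes no time and is no camera call; for the wrist camera it gives the pose at the moment of the call.
- r.job_done(): hands the job in; it is judged then, once.
Trained networks look in the newest picture that a camera, given by its name, has taken for a name from the list of things; names that differ only in an ending like _2 or _b are one class to them, and where a whole thing is asked for, a point or a joint stands for the part that bears it (a point fixed in the world has none). Each returns a list of dicts, best first, with "score" (0 to 1); they miss things now and then, are a little off and sometimes report something else, mostly with a low value. They report only what shows in the picture. A call takes as long as a camera call. They do not tell look-alikes from the thing itself.
- imaging.regions_of(camera, target): "mask" (420x560 bool, what is visible of it) and "pixel" ([row, column] in pixels, amid what is visible of it).
The state is a dict: "time": time; "joint_pos": joint angles; "qvel": joint speeds; "joint_torque": joint torques, N m; "eef_pos": TCP position; "orientation": TCP orientation; "force": force on the tool from outside, world axes, zero at the start; "wrist_torque": the same for the moment, N m; "opening": finger opening in m; "finger_force": force on a finger pad.
Only numpy, scipy, OpenCV 4.12 (cv2) and the standard library are available. Lean on these libraries where they do the work, as an engineer would, in place of code of your own. Each camera call takes 0.05 s, during which the arm holds its last target. There are 200 camera calls.

## Task

Lift the flanged steel guide bush out of its wooden case, where only its two ends are free, lay it gently on its side on the bare bench and let go. Then grip it afresh by the barrel and lower it gently, sideways on, into the slotted steel plate of the boring jig, its flange in the gap behind the plate and its nose out of the front, until the barrel is fully home at the bottom of the slot. Let go, and leave the other things where they are.

Things in the scene. Friction and masses are not known exactly. Their poses are not given: they have to be found in the camera images.
- bush_center (a point): Centre of the loose flanged steel guide bush (about 0.3 kg, 60 mm long), on its axis, half-way along. x runs along the axis from flange to nose, z up as it lies. Round barrel 32 mm across, x -22 to +30 mm, flat nose face. It lies level and does not roll, on flange edge and barrel, centre 16 mm above what it lies on. Starts lying in the case. Centre of mass 7 mm towards the flange.
- bush_flange (a point): Middle of the bush's flange, 26 mm from bush_center along its -x; same axes. The flange is a flat plate 8 mm thick (x), 60 mm wide along y (two wings) and 32 mm high along z, flat on its back.
- case: Fixed dark wooden case holding the bush at the start. Origin on the bench under its middle; x along the bush in it (nose to +x). Floor board 150 (x) x 110 mm (y), top at z = 12 mm. Two cheek blocks, top at z = 40 mm, x -19 to +27 mm, 19 to 49 mm to either side of the middle, hug the barrel so it cannot be taken across; its two ends (faces 60 mm apart) are free for the fingers.
- jig: Fixed boring jig. Origin on the bench under the slotted plate's middle; +x out of its front, y along it. Plywood base 15 mm thick, x -40 to +70, y +-60 mm. Upright steel plate 8 mm thick (x +-4 mm), 100 mm wide, top at z = 88 mm; its slot, 36 mm wide in the middle, is open at the top (mouth widens to 52 mm over the top 12 mm), flat bottom at z = 34 mm.
- jig_gap (a point): Middle of the jig's gap behind the plate, 10 mm behind the plate's middle and 50 mm above the bench, axes as the jig's. The gap takes the flange: 12 mm wide along x, widening backwards by 6 mm over the top 12 mm. Behind it stands a plywood keeper board 12 mm thick, as high and wide as the plate.
- jig_seat (a point): Where bush_center is when fully home: 16 mm in front of the plate's middle, 50 mm above the bench, axes as the jig's; the bush's x runs along this x. Play then: 2 mm either way along x and y. A steel ledge, wide as the slot and level with its bottom, reaches 17 mm in front of the plate's middle; further out nothing rises above the base, so fingers have room there.
- sleeve_center (a point): Bystander: plain steel sleeve without flange, 32 mm across and 60 mm tall, standing on end; its centre. Leave it.
- mallet: Bystander: wooden mallet lying flat, 290 mm long along x with its head (60 x 120 x 60 mm high) at +x. Origin on the bench. Leave it.
- chisel: Bystander: carving chisel lying flat, 240 mm long along x, 24 mm thick, blade at +x. Origin on the bench. Leave it.
- blank: Bystander: carving blank, a wooden board 140 (x) by 200 (y) by 28 mm high with a round carved dish. Origin under its middle. Leave it.
There are look-alikes about, which are no part of the job. Leave any black or yellow look-alike of the part that bears bush_center alone.

How it is judged:
On the way:
1. the bush lies on its side on the bare bench, let go and at rest (height (world z) of bush_center below 0.021 m and angle between bush_center's own x axis and vertical above 1.4 rad and contact force between bush and the fingers below 0.05 N and linear speed of bush below 0.02 m/s), for 0.2 s.
At the end, for the whole second after the job is handed in: The bush's centre is at jig_seat within 5 mm along x, 4 mm along y and 4 mm in height, its axis within 8 degrees of the jig's x (so that the flange is in the gap behind the plate and the barrel on the bottom of the slot), let go and at rest (x of bush_center in the frame of jig_seat between -0.005 and 0.005 m and y of bush_center in the frame of jig_seat between -0.004 and 0.004 m and z of bush_center in the frame of jig_seat between -0.004 and 0.004 m and angle between the x axis of bush_center and the x axis of jig_seat, either way round below 0.14 rad and contact force between bush and the fingers below 0.05 N and linear speed of bush below 0.02 m/s); the robot touches nothing.
It fails at once if the bush is dropped (falls freely at over 0.5 m/s, from about 13 mm) (linear speed of bush above 0.5 m/s and contact force between bush and the fingers below 0.05 N).
It fails at once if the bush is rammed into the jig (more than 80 N between them) (contact force between bush and jig above 80 N).
It fails at once if the sleeve, mallet, chisel or blank is moved by more than 30 mm (distance of any of sleeve_center, mallet, chisel, blank from where it was at the start of the episode above 0.03 m).
It also fails if it takes over 59 s, if anything falls off the work surface, if the arm or the gripper's body presses on something with over 40 N, if the wrist force passes 120 N, or if a joint passes its speed limit or range.

## Working session

There is one attempt and no reset: what is moved stays moved. The work goes in short steps, Python scripts to look and compute and a shell command to move; the robot and the scene stay as the last step left them, time stands still between calls to the robot, and variables do not carry over. Pictures are saved under pics/ and viewed, at most 10 in all, crops included, and the job is handed in when it is done.

```bash
mkdir -p pics; ls
python3 - <<'E'
from bench import telemetry, imaging, r
import cv2, numpy as np
s=telemetry.observe(); print(s)
ims=[]
for c in ("scene","top"):
    im=imaging.capture(c); cv2.imwrite(f"pics/{c}0.png",im[:,:,::-1])
    k=imaging.calibration(c); print(c,{a:np.round(b,4).tolist() for a,b in k.items()})
    for t in ("bush_center","case","jig","sleeve_center","mallet","chisel","blank"):
        for d in imaging.regions_of(c,t): print(t,round(d["score"],2),np.round(d["pixel"]),d["mask"].sum())
E
```

```text
pics
{'time': 0.0, 'joint_pos': array([ 1.04250733e+00,  5.28449247e-01,  1.43389421e+00, -3.06587843e-05,
        1.18137363e+00, -1.78509709e-01]), 'qvel': array([-0.00050509,  0.00020059, -0.00043566, -0.0004339 , -0.00070183,
       -0.00128632]), 'joint_torque': array([ 7.00230958e-04, -4.40058947e+01, -1.76587629e+01,  6.34296192e-02,
        5.84631076e-02, -1.51138088e-04]), 'eef_pos': array([0.21379741, 0.58652553, 0.22158459]), 'orientation': array([-0.54649381, -3.09297381,  0.00314553]), 'force': array([-0.20845975,  0.30065398,  0.26259798]), 'wrist_torque': array([0.02094108, 0.03563528, 0.02213361]), 'finger_force': 0.0, 'opening': 0.08675147376707938}
scene {'camera_matrix': [[491.651, 0.0, 278.1857], [0.0, 491.651, 202.9342], [0.0, 0.0, 1.0]], 'dist_coeffs': [0.049, 0.0, 0.0, 0.0, 0.0], 'eye': [1.346, 0.1743, 0.6955], 'rotation': [-1.4252, -1.9433, 0.9423]}
bush_center 0.95 [157. 150.] 407
bush_center 0.81 [228. 230.] 563
bush_center 0.71 [150. 251.] 316
bush_center 0.59 [178. 194.] 382
case 0.89 [189. 197.] 1635
jig 0.72 [226. 428.] 3236
sleeve_center 0.74 [256. 313.] 505
mallet 0.78 [285. 446.] 4703
chisel 0.97 [260. 140.] 851
blank 0.97 [308. 259.] 7888
top {'camera_matrix': [[461.2957, 0.0, 274.1488], [0.0, 461.2957, 215.6729], [0.0, 0.0, 1.0]], 'dist_coeffs': [-0.1422, 0.0, 0.0, 0.0, 0.0], 'eye': [0.3023, -0.0812, 1.3467], 'rotation': [-2.1135, 2.1279, -0.188]}
bush_center 0.72 [269. 403.] 233
bush_center 0.62 [306. 322.] 264
bush_center 0.59 [241. 345.] 268
bush_center 0.5 [197. 294.] 308
bush_center 0.15 [236. 162.] 1573
case 0.72 [243. 338.] 1628
jig 0.85 [236. 163.] 1607
sleeve_center 0.62 [181. 236.] 136
sleeve_center 0.62 [243. 349.] 222
mallet 0.86 [187. 150.] 1527
chisel 0.69 [162. 342.] 538
chisel 0.25 [184. 236.] 142
blank 0.69 [141. 254.] 3070
```

Run:
```python
import cv2, numpy as np
t=cv2.imread("pics/top0.png"); s=cv2.imread("pics/scene0.png")
a=cv2.resize(t[150:330,100:440],(800,424),interpolation=cv2.INTER_CUBIC)
cv2.imwrite("pics/a.png",a)
b=cv2.resize(s[110:310,80:347],(800,600),interpolation=cv2.INTER_CUBIC)
cv2.imwrite("pics/b.png",b)
```

```text
(no output)
```

View pics/a.png

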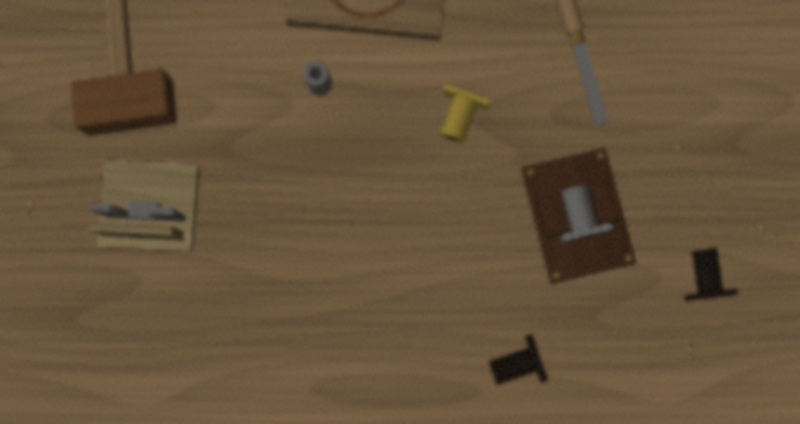

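View pics/scene0.png

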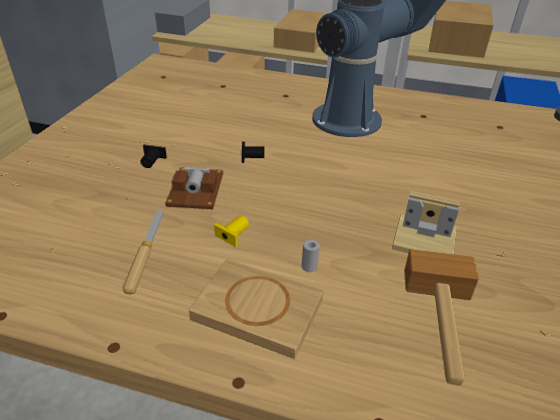

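View pics/b.png

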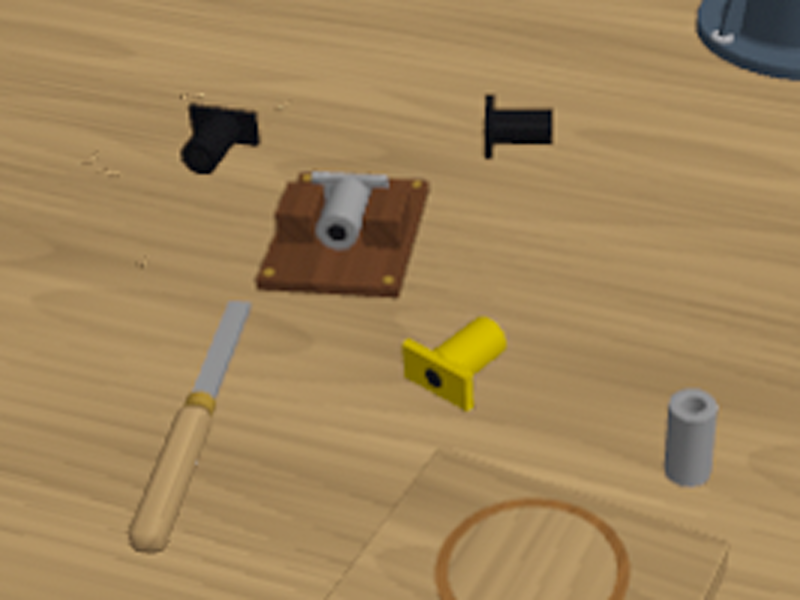

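Candidates in the top picture: the grey bush in the dark case (241,345), the yellow one (197,294), and black ones (269,403) and (306,322). The grey steel one lying between the cheeks is the one meant; the crop confirms this, with its nose towards +x. I'll work out rough poses now.

```bash
cat > h.py <<'E'
import numpy as np, cv2
from scipy.spatial.transform import Rotation as R
from bench import telemetry, imaging, r
def cam(name):
    k=imaging.calibration(name); rot=np.array(k["rotation"],float)
    Rm=R.from_rotvec(rot.ravel()).as_matrix() if rot.size==3 else rot
    return np.array(k["camera_matrix"]),np.array(k["dist_coeffs"]),np.array(k["eye"]),Rm
def ray(c,uv,z):   # uv (col,row) -> world points on plane z
    K,d,e,Rm=c; p=cv2.undistortPoints(np.array(uv,float).reshape(-1,1,2),K,d).reshape(-1,2)
    v=np.c_[p,np.ones(len(p))]@Rm.T; return e+v*((z-e[2])/v[:,2])[:,None]
def proj(c,P):
    K,d,e,Rm=c; rv=cv2.Rodrigues(Rm.T)[0]; t=-Rm.T@e
    return cv2.projectPoints(np.array(P,float).reshape(-1,3),rv,t,K,d)[0].reshape(-1,2)
def tool():
    s=telemetry.observe(); return np.array(s["eef_pos"]),R.from_rotvec(s["orientation"]).as_matrix()
def rows(P,yaw=None):
    """shift in tool axes to reach P with TCP; yaw (rad) = wanted direction of tool y (mod pi)"""
    p,T=tool(); print("shift",np.round(T.T@(np.array(P)-p),4),"T y dir deg",np.degrees(np.arctan2(T[1,1],T[0,1])))
    if yaw is not None:
        a=np.arctan2(T[1,1],T[0,1]); d=-(yaw-a)  # tool z down: positive turn lowers world yaw
        d=(np.degrees(d)+90)%180-90; print("turn deg",round(d,2), "j6 now",np.degrees(telemetry.observe()["joint_pos"][5]))
E
python3 - <<'E'
from h import *
c=cam("top"); f=lambda q:np.array(q)/2.353+[100,150]-0.2
for n,q,z in (("case",[(525,167),(605,149),(634,265),(552,284)],.012),("jig",[(105,161),(198,165),(192,250),(97,247)],.015)):
    P=ray(c,f(q),z); print(n,P.round(3)[:,:2].tolist(),P.mean(0).round(4), [round(float(np.linalg.norm(P[i]-P[i-1])),3) for i in range(4)])
    d=(P[0]+P[1]-P[2]-P[3]); print("x yaw",np.degrees(np.arctan2(d[1],d[0])))
for n,uv,z in (("sleeve",(236,181),.03),("yellow",(294,197),.016),("bl1",(403,269),.016),("bl2",(322,306),.016),("mallet",(150,187),.05),("chisel",(342,162),.012),("bush",(345,241),.028)): print(n,ray(c,[uv],z).round(3))
p,T=tool();k=cam("wrist"); print("wrist cam in tool",(T.T@(k[2]-p)).round(4),(T.T@k[3]).round(3).tolist(),T.round(3).tolist(), k[0][0,0])
E
```

```text
case [[0.536, -0.214], [0.558, -0.316], [0.412, -0.346], [0.39, -0.244]] [ 0.4739 -0.28    0.012 ] [0.149, 0.104, 0.149, 0.105]
x yaw 11.713587725009523
jig [[0.547, 0.315], [0.541, 0.196], [0.434, 0.2], [0.438, 0.321]] [0.4899 0.2579 0.015 ] [0.109, 0.12, 0.107, 0.121]
x yaw -2.6974087810509726
sleeve [[0.654 0.041 0.03 ]]
yellow [[ 0.607 -0.13   0.016]]
bl1 [[ 0.391 -0.444  0.016]]
bl2 [[ 0.289 -0.206  0.016]]
mallet [[0.633 0.292 0.05 ]]
chisel [[ 0.716 -0.277  0.012]]
bush [[ 0.473 -0.275  0.028]]
wrist cam in tool [ 0.076   0.0009 -0.1631] [[-0.001, -0.96, -0.279], [1.0, -0.001, 0.0], [-0.001, -0.279, 0.96]] [[-0.939, 0.343, 0.0], [0.343, 0.939, 0.0], [-0.0, 0.0, -1.0]] 376.58174760199313
```

```bash
python3 -m jog '[[[-0.367,-0.215,0.02],-17],[[-0.367,-0.215,0.02],-17],[[-0.367,-0.215,0.02],-17],[[-0.367,-0.215,0.02],-17],[[-0.367,-0.215,0.02],-17],[[-0.367,-0.215,0.02],-17],[[-0.367,-0.215,0.02],-17],[[-0.367,-0.215,0.02],-17]]' 1; python3 -m jog '[[[0,0,0],0]]'; python3 -c "
from h import *
rows((0.485,0.2586,0.2),np.radians(87.3))"
```

```text
time: 1.6
eef_pos: [0.467, 0.2813, 0.2042]
orientation: [0.083, 3.14, 0.001]
force: [1.0, 1.0, 0.7]
opening: 0.087
finger_force: 0.0
time: 1.7
eef_pos: [0.4706, 0.2786, 0.2041]
orientation: [0.095, 3.137, -0.002]
force: [0.1, -0.3, -0.0]
opening: 0.0869
finger_force: 0.0
shift [-0.0156 -0.0191  0.0041] T y dir deg 86.54765141729048
turn deg -0.75 j6 now -67.49419057195774
```

```bash
python3 -m jog '[[[-0.015,-0.019,0],-0.7],[[-0.015,-0.019,0],-0.7],[[-0.015,-0.019,0],-0.7]]'
python3 - <<'E'
from h import *
c=cam("wrist"); im=imaging.capture("wrist")
np.savez("jigcam.npz",K=c[0],d=c[1],e=c[2],R=c[3],im=im); print(tool())
# predicted overlay
def jp(P,o=(0.475,0.2586),y=-2.75):
    a=np.radians(y);P=np.array(P,float);M=np.array([[np.cos(a),-np.sin(a)],[np.sin(a),np.cos(a)]])
    return np.c_[P[:,:2]@M.T+o,P[:,2]]
b=im[:,:,::-1].copy()
for q in ([(-.004,-.05,.088),(-.004,.05,.088)],[(.004,-.05,.088),(.004,.05,.088)],[(-.016,-.05,.088),(-.016,.05,.088)],[(-.04,-.06,.015),(.07,-.06,.015),(.07,.06,.015),(-.04,.06,.015),(-.04,-.06,.015)]):
    cv2.polylines(b,[proj(c,jp(q)).round().astype(int).reshape(-1,1,2)],False,(0,0,255),1)
cv2.imwrite("pics/w1.png",cv2.resize(b,(800,600),interpolation=cv2.INTER_CUBIC))
E
```

```text
time: 2.0
eef_pos: [0.4793, 0.2636, 0.204]
orientation: [-0.066, -3.14, -0.001]
force: [-0.6, 0.9, -0.3]
opening: 0.0872
finger_force: 0.0
(array([0.47895697, 0.26394702, 0.20400098]), array([[-9.99172660e-01,  4.06635745e-02, -6.84601122e-04],
       [ 4.06633008e-02,  9.99172822e-01,  4.09072221e-04],
       [ 7.00669174e-04,  3.80895638e-04, -9.99999682e-01]]))
```

View pics/w1.png

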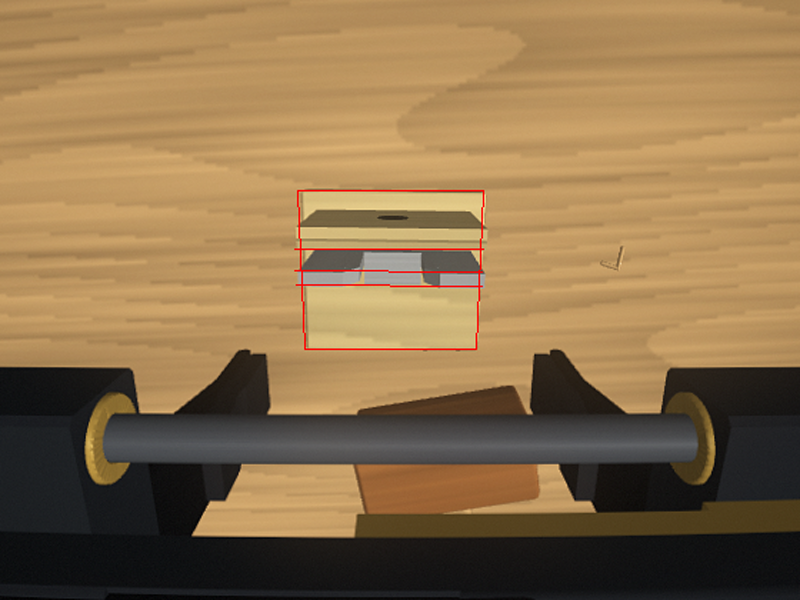

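The wrist picture shows the jig at (390,270) in the 800-wide view, and the prediction fits to a few pixels. I'll enlarge it to read the corners.

Run:
```python
import numpy as np,cv2
im=np.load("jigcam.npz")["im"][:,:,::-1]
cv2.imwrite("pics/w1z.png",cv2.resize(im[125:250,200:350],(750,625)[:2],interpolation=cv2.INTER_CUBIC)[:600])
```

```text
(no output)
```

View pics/w1z.png

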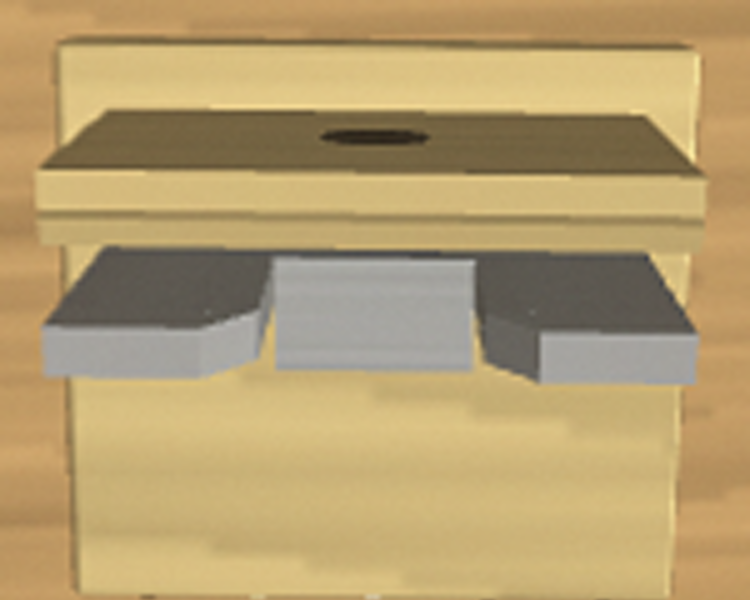

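```bash
cat > fit.py <<'E'
from h import *
from scipy.optimize import least_squares
def fit(c,model,uv,x0,zfree=False):
    model=np.array(model,float)
    def f(p):
        a=p[2];M=np.array([[np.cos(a),-np.sin(a)],[np.sin(a),np.cos(a)]])
        return (proj(c,np.c_[model[:,:2]@M.T+p[:2],model[:,2]+(p[3] if zfree else 0)])-uv).ravel()
    s=least_squares(f,list(x0)+[0]*zfree,loss="soft_l1",x_scale=[.01,.01,.05]+[.01]*zfree); return s.x,f(s.x).reshape(-1,2)
E
python3 - <<'E'
from fit import *
z=np.load("jigcam.npz");c=(z["K"],z["d"],z["e"],z["R"])
m=[(-.004,-.05,.088),(-.004,.05,.088),(.004,-.05,.088),(.004,.05,.088),(-.016,-.05,.088),(-.016,.05,.088),(-.028,-.05,.088),(-.028,.05,.088),(.017,-.018,.034),(.017,.018,.034),(-.04,-.06,.015),(-.04,.06,.015),(.07,-.06,.015),(.07,.06,.015)]
uv=np.array([(43,327),(695,334),(45,376),(697,384),(37,213),(705,220),(36,170),(706,177),(277,370),(473,370),(60,40),(700,47),(80,592),(670,597)])/5+[199.6,124.6]
for zf in (0,1):
    x,e=fit(c,m,uv,(.475,.2586,-.048),bool(zf)); print(x.round(4),np.degrees(x[2]),np.abs(e).mean(),e.round(1).tolist())
rows((0.474,-0.28,0.2),np.radians(11.9))
E
```

```text
[ 0.4755  0.2601 -0.0527] -3.0166852194981613 0.9099911356171536 [[0.1, -0.6], [0.7, -0.7], [0.1, -0.3], [-0.3, -0.6], [0.6, 6.7], [-0.5, 6.6], [0.1, -0.5], [0.2, -0.6], [-0.2, -0.4], [-0.1, -0.1], [-1.4, 0.2], [0.4, 0.1], [-1.0, 0.9], [0.5, 1.0]]
[ 0.4756  0.26   -0.0526 -0.0006] -3.0151065722923938 0.9194025290310017 [[0.2, -0.6], [0.5, -0.8], [0.2, -0.3], [-0.4, -0.7], [0.7, 6.7], [-0.6, 6.6], [0.3, -0.5], [0.0, -0.5], [-0.2, -0.5], [-0.1, -0.1], [-1.3, 0.3], [0.3, 0.2], [-0.9, 0.8], [0.4, 0.9]]
shift [-0.0172 -0.5437  0.0038] T y dir deg 87.66950607613376
turn deg 75.77 j6 now -70.5608064879899
```

```bash
python3 -m jog '[[[-0.017,-0.544,0],75.8],[[-0.017,-0.544,0],75.8],[[-0.017,-0.544,0],75.8],[[-0.017,-0.544,0],75.8],[[-0.017,-0.544,0],75.8],[[-0.017,-0.544,0],75.8],[[-0.017,-0.544,0],75.8],[[-0.017,-0.544,0],75.8]]'; python3 -c "
from h import *
rows((0.474,-0.28,0.2),np.radians(11.9))"
```

```text
time: 2.85
eef_pos: [0.4758, -0.1372, 0.2043]
orientation: [1.832, 2.552, 0.001]
force: [1.2, 1.2, -0.1]
opening: 0.0871
finger_force: 0.0
shift [-0.1348 -0.0473  0.0042] T y dir deg 18.64292991785439
turn deg 6.74 j6 now -47.72618130201708
```

```bash
python3 -m jog '[[[-0.134,-0.047,0],6.4],[[-0.134,-0.047,0],6.4],[[-0.134,-0.047,0],6.4],[[-0.134,-0.047,0],6.4],[[-0.134,-0.047,0],6.4]]'
python3 - <<'E'
from h import *
c=cam("wrist"); im=imaging.capture("wrist")
np.savez("casecam.npz",K=c[0],d=c[1],e=c[2],R=c[3],im=im); print(tool()[0])
for n in ("bush_center","case"):
    for d in imaging.regions_of("wrist",n): print(n,d["score"],d["pixel"],d["mask"].sum())
q=proj(c,[(0.474,-0.28,0.03)])[0]; print(q)
x,y=q.astype(int); print(x-80,y-60)
cv2.imwrite("pics/w2z.png",cv2.resize(im[y-60:y+60,x-80:x+80,::-1],(800,600),interpolation=cv2.INTER_CUBIC))
E
```

```text
time: 3.35
eef_pos: [0.4749, -0.2781, 0.2037]
orientation: [-1.966, -2.449, -0.001]
force: [1.1, 0.6, -0.1]
opening: 0.0872
finger_force: 0.0
[ 0.47469571 -0.27697882  0.20370132]
bush_center 0.89 [54.0, 460.0] 3916
bush_center 0.86 [183.2, 274.3] 2748
bush_center 0.56 [55.0, 91.6] 3530
bush_center 0.36 [233.5, 483.5] 3340
case 0.64 [167.8, 281.1] 14911
[277.12756699 186.72173879]
197 126
```

View pics/w2z.png

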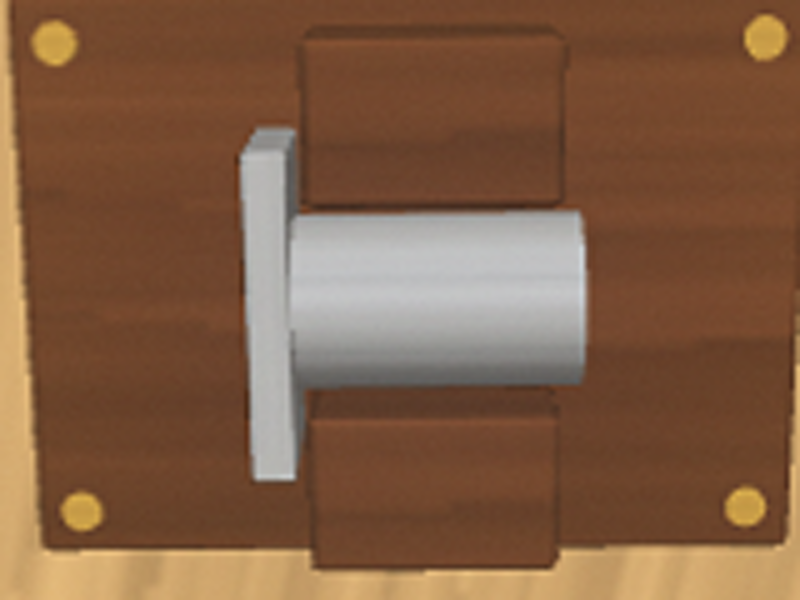

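The picture shows the steel bush between its cheeks, flange at left (242–296, 153–480) and nose at right (u≈583). I'll fit the pose from these corners.

Run:
```python
from fit import *
z=np.load("casecam.npz");c=(z["K"],z["d"],z["e"],z["R"])
m=[(-.03,.03,.044),(-.022,.03,.044),(-.03,-.03,.044),(-.022,-.03,.044)]
m+=[(.027,-.049,.04),(-.019,-.049,.04),(.027,-.019,.04),(-.019,-.019,.04),(.027,.019,.04),(-.019,.019,.04)]
uv=np.array([(242,153),(291,153),(253,480),(296,480),(558,567),(314,567),(555,416),(312,416),(563,205),(302,205)])/5+[196.6,125.6]
x,e=fit(c,m[:4],uv[:4],(.474,-.28,.2)); print("bush",x.round(4),np.degrees(x[2]),e.round(1).tolist())
x2,e=fit(c,m[4:],uv[4:],(.474,-.28,.2)); print("case",x2.round(4),np.degrees(x2[2]),e.round(1).tolist())
a=x[2];print("nose pix pred",(proj(c,[(x[0]+.03*np.cos(a),x[1]+.03*np.sin(a),.044)])-[196.6,125.6])*5)
rows((x[0],x[1],.019),a)
```

```text
bush [ 0.4766 -0.2788  0.2194] 12.571219997851081 [[0.3, -0.4], [-0.3, -0.4], [-0.1, 0.5], [0.1, 0.4]]
case [ 0.4753 -0.2784  0.2243] 12.85136068072544 [[0.2, 0.2], [-0.6, 0.5], [1.2, -0.7], [-1.0, -0.3], [0.2, -0.0], [0.0, 0.3]]
nose pix pred [[588.16627255 319.88922345]]
shift [-0.003   0.0014  0.1848] T y dir deg 12.634101686548785
turn deg 0.06 j6 now -54.523815255466594
```

```bash
python3 -m jog '[[[-0.0025,0.001,0.05],0],[[-0.0025,0.001,0.1],0],[[-0.0025,0.001,0.13],0],[[-0.0025,0.001,0.155],0],[[-0.0025,0.001,0.17],0],[[-0.0025,0.001,0.18],0],[[-0.0025,0.001,0.186],0],[[-0.0025,0.001,0.186],0]]'; python3 -m jog '[[[0,0,0],0],[[0,0,0],0],[[0,0,0],0],[[0,0,0],0],[[0,0,0],0],[[0,0,0],0],[[0,0,0],0],[[0,0,0],0]]' -0.2 15
```

```text
time: 4.3
eef_pos: [0.4765, -0.2802, 0.0179]
orientation: [-1.965, -2.451, -0.0]
force: [-0.4, 0.4, -0.5]
opening: 0.0872
finger_force: 0.0
time: 5.1
eef_pos: [0.4763, -0.2812, 0.0184]
orientation: [1.966, 2.45, -0.0]
force: [-1.0, -0.6, 6.4]
opening: 0.0598
finger_force: 15.0
```

```bash
python3 -m jog '[[[0,0,0],0],[[0,0,0],0],[[0,0,-0.005],0],[[0,0,-0.015],0],[[0,0,-0.03],0],[[0,0,-0.06],0],[[0,0,-0.08],0],[[0,0,-0.08],0]]' - 40; python3 -c "
from h import *
rows((0.47,0.03,0.095),np.radians(-3.0))"
```

```text
time: 5.9
eef_pos: [0.478, -0.2822, 0.1007]
orientation: [1.962, 2.445, -0.0]
force: [0.6, -0.7, -2.8]
opening: 0.0597
finger_force: 40.0
shift [0.3066 0.0598 0.0044] T y dir deg 12.507836357268102
turn deg 15.51 j6 now -54.61651239087898
```

```bash
python3 -m jog '[[[0.045,0.009,0],2],[[0.093,0.018,0],5],[[0.14,0.027,0],8],[[0.187,0.036,0],11],[[0.235,0.045,0],13],[[0.28,0.055,0],15.5],[[0.306,0.06,0.01],15.5],[[0.306,0.06,0.03],15.5]]'; python3 -m jog '[[[0,0,0.025],0],[[0,0,0.04],0],[[0,0,0.05],0],[[0,0,0.055],0],[[0,0,0.055],0]]'
```

```text
time: 6.7
eef_pos: [0.4679, 0.0343, 0.0679]
orientation: [-2.273, -2.168, -0.001]
force: [0.1, -1.0, -3.6]
opening: 0.0601
finger_force: 40.0
time: 7.2
eef_pos: [0.4684, 0.0307, 0.0123]
orientation: [-2.278, -2.162, 0.001]
force: [0.6, 0.5, -3.7]
opening: 0.0595
finger_force: 40.0
```

```bash
python3 -m jog '[[[0,0,0.002],0],[[0,0,0.004],0],[[0,0,0.005],0],[[0,0,0.0055],0],[[0,0,0.006],0],[[0,0,0.006],0]]'
```

```text
time: 7.8
eef_pos: [0.4687, 0.0307, 0.0071]
orientation: [2.279, 2.162, 0.0]
force: [-0.1, 0.2, -2.3]
opening: 0.0598
finger_force: 40.0
```

```bash
python3 -m jog '[[[0,0,0.0005],0],[[0,0,0.001],0],[[0,0,0.001],0]]';  python3 -m jog '[[[0,0,0.0005],0],[[0,0,0.001],0],[[0,0,0.001],0]]'
```

```text
time: 8.1
eef_pos: [0.4688, 0.0307, 0.0064]
orientation: [2.279, 2.162, 0.0]
force: [-0.6, -0.0, 3.5]
opening: 0.0595
finger_force: 40.0
time: 8.4
eef_pos: [0.4688, 0.0307, 0.0064]
orientation: [2.278, 2.162, 0.001]
force: [-1.5, 0.1, 13.1]
opening: 0.0597
finger_force: 40.0
```

Seated on the bench. I'll let go, rise and look.

```bash
python3 -m jog '[[[0,0,-0.001],0],[[0,0,-0.001],0],[[0,0,-0.001],0],[[0,0,-0.001],0],[[0,0,-0.001],0],[[0,0,-0.001],0],[[0,0,-0.001],0]]' 1; python3 -m jog '[[[0,0,-0.01],0],[[0,0,-0.05],0],[[0,0,-0.1],0],[[0,0,-0.15],0],[[0,0,-0.18],0],[[0,0,-0.18],0],[[0,0,-0.18],0]]'
python3 - <<'E'
from h import *
c=cam("wrist"); im=imaging.capture("wrist"); p=tool()[0]
np.savez("benchcam.npz",K=c[0],d=c[1],e=c[2],R=c[3],im=im)
x,y=proj(c,[(p[0],p[1],0.03)])[0].astype(int); print(p,x-80,y-60)
cv2.imwrite("pics/w3z.png",cv2.resize(im[y-60:y+60,x-80:x+80,::-1],(800,600),interpolation=cv2.INTER_CUBIC))
E
```

```text
time: 9.1
eef_pos: [0.4686, 0.0307, 0.0059]
orientation: [-2.279, -2.162, 0.0]
force: [-0.2, 0.2, -0.5]
opening: 0.0867
finger_force: 0.0
time: 9.8
eef_pos: [0.4686, 0.0308, 0.187]
orientation: [2.277, 2.162, 0.002]
force: [-0.5, 0.0, 0.0]
opening: 0.087
finger_force: 0.0
[0.46780121 0.03086911 0.18584073] 197 129
```

View pics/w3z.png

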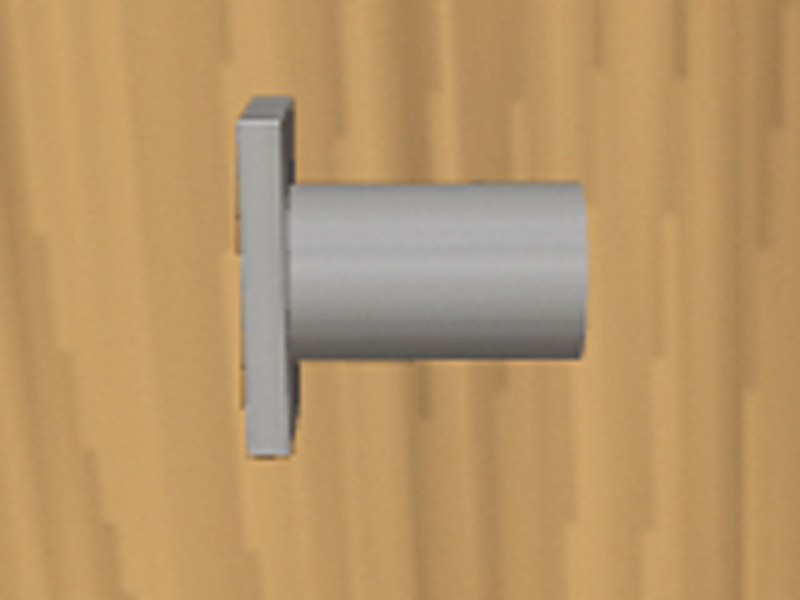

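Run:
```python
from fit import *
z=np.load("benchcam.npz");c=(z["K"],z["d"],z["e"],z["R"])
m=[(-.03,.03,.032),(-.022,.03,.032),(-.03,-.03,.032),(-.022,-.03,.032)]
uv=np.array([(237,120),(284,120),(247,456),(291,456)])/5+[196.6,128.6]
x,e=fit(c,m,uv,(.468,.03,-.05)); print("bush",x.round(4),np.degrees(x[2]),e.round(1).tolist())
a=x[2];print("nose",((proj(c,[(x[0]+.03*np.cos(a),x[1]+.03*np.sin(a),.032)])-[196.6,128.6])*5).round())
rows((x[0]+.018*np.cos(a),x[1]+.018*np.sin(a),.005),a+np.pi/2)
```

```text
bush [ 0.4699  0.0332 -0.0502] -2.875434186264098 [[-0.0, -0.1], [0.0, -0.2], [-0.1, 0.2], [0.1, 0.1]]
nose [[588. 291.]]
shift [0.0025 0.0201 0.1808] T y dir deg -2.9943749280622174
turn deg 89.88 j6 now -6.923682402079501
```

```bash
python3 -m jog '[[[0.0015,0.0195,0.02],-90],[[0.0015,0.0195,0.04],-90],[[0.0015,0.0195,0.06],-90],[[0.0015,0.0195,0.06],-90],[[0.0015,0.0195,0.06],-90],[[0.0015,0.0195,0.06],-90],[[0.0015,0.0195,0.06],-90],[[0.0015,0.0195,0.06],-90]]';python3 -m jog '[[[0,0,0.01],-20],[[0,0,0.02],-20],[[0,0,0.02],-21.3],[[0,0,0.02],-21.3],[[0,0,0.02],-21.3]]'
python3 - <<'E'
from h import *
a=np.radians(-2.93); rows((.4692+.018*np.cos(a),.0322-.018*.05,.005),a+np.pi/2)
E
```

```text
time: 10.65
eef_pos: [0.4864, 0.0314, 0.1239]
orientation: [-0.649, -3.068, 0.0]
force: [0.4, -0.4, 0.5]
opening: 0.0869
finger_force: 0.0
time: 11.15
eef_pos: [0.4872, 0.0313, 0.1048]
orientation: [-0.083, -3.137, -0.001]
force: [0.2, 0.5, 0.6]
opening: 0.0874
finger_force: 0.0
shift [-0.0002 -0.0001  0.0998] T y dir deg 86.95775431480583
turn deg -0.11 j6 now -96.42114931554582
```

```bash
python3 -m jog '[[[0,0,0.04],0],[[0,0,0.065],0],[[0,0,0.08],0],[[0,0,0.09],0],[[0,0,0.096],0],[[0,0,0.1],0],[[0,0,0.1],0],[[0,0,0.1],0]]'; python3 -m jog '[[[0,0,0],0],[[0,0,0],0],[[0,0,0],0],[[0,0,0],0],[[0,0,0],0],[[0,0,0],0],[[0,0,0],0],[[0,0,0],0]]' -0.6 10;python3 -m jog '[[[0,0,0],0],[[0,0,0],0],[[0,0,0],0],[[0,0,0],0]]' - 55
```

```text
time: 11.95
eef_pos: [0.4886, 0.0312, 0.0065]
orientation: [0.081, 3.14, -0.0]
force: [1.0, 0.4, 0.3]
opening: 0.087
finger_force: 0.0
time: 12.75
eef_pos: [0.4882, 0.0312, 0.0059]
orientation: [-0.081, -3.141, -0.0]
force: [0.1, 0.2, -0.4]
opening: 0.0317
finger_force: 10.0
time: 13.15
eef_pos: [0.4883, 0.0312, 0.006]
orientation: [0.081, 3.14, 0.0]
force: [0.2, 1.5, 0.4]
opening: 0.0308
finger_force: 55.0
```

```bash
python3 -m jog '[[[0,0,-0.004],0],[[0,0,-0.012],0],[[0,0,-0.03],0],[[0,0,-0.06],0],[[0,0,-0.1],0],[[0,0,-0.13],0],[[0,0,-0.145],0],[[0,0,-0.145],0]]'
python3 - <<'E'
from h import *
c=cam("wrist"); im=imaging.capture("wrist"); p,T=tool()
np.savez("heldcam.npz",K=c[0],d=c[1],e=c[2],R=c[3],im=im,p=p,T=T)
P=p+T@[0.019,0,-.01]; x,y=proj(c,[P])[0].astype(int); print(p,x-80,y-60)
cv2.imwrite("pics/w4z.png",cv2.resize(im[y-60:y+60,x-80:x+80,::-1],(800,600),interpolation=cv2.INTER_CUBIC))
rows((.5106,.2582,.15),np.radians(86.98))
E
```

```text
time: 13.95
eef_pos: [0.4895, 0.031, 0.1535]
orientation: [0.08, 3.135, -0.001]
force: [0.6, -0.7, -3.7]
opening: 0.0303
finger_force: 55.0
[0.48843    0.03115727 0.15204983] 198 170
shift [-0.0105  0.2279  0.002 ] T y dir deg 87.06689990420124
turn deg 0.09 j6 now -96.51762978080133
```

View pics/w4z.png

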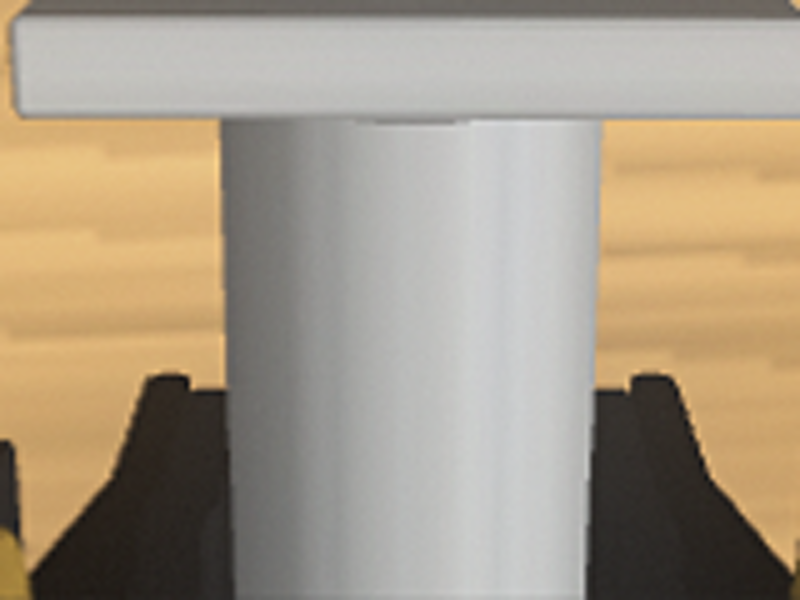

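The bush is held level with its flange up in the picture (edges at v≈17 and 118) and its barrel between the fingers. I'll measure its place in the grip while moving over the jig.

```bash
python3 - <<'E'
from h import *
z=np.load("heldcam.npz");c=(z["K"],z["d"],z["e"],z["R"]);p,T=z["p"],z["T"]
uv=np.array([(400,17),(400,118),(15,17),(15,118),(225,135),(600,135)])/5+[197.6,169.6]
for h in (.026,.024,.028): print(h,((ray(c,uv,p[2]+h)-p)@T).round(4)[:,:2].tolist())
E
python3 -m jog '[[[-0.002,0.045,0],0],[[-0.004,0.09,0],0],[[-0.006,0.135,0],0],[[-0.008,0.18,0],0],[[-0.009,0.21,0],0],[[-0.0095,0.225,0],0],[[-0.01,0.228,0],0],[[-0.01,0.228,0],0]]'; python3 -m jog '[[[0,0,0],0],[[0,0,0],0]]'; python3 -c "
from h import *
rows((.5106,.2582,.11),np.radians(86.98))"
```

```text
0.026 [[0.0475, -0.0001], [0.0397, -0.0001], [0.0475, -0.0289], [0.0397, -0.0294], [0.0384, -0.0134], [0.0384, 0.0151]]
0.024 [[0.0471, -0.0001], [0.0392, -0.0002], [0.0471, -0.0293], [0.0392, -0.0298], [0.0379, -0.0136], [0.0378, 0.0153]]
0.028 [[0.0479, -0.0001], [0.0402, -0.0001], [0.0479, -0.0285], [0.0403, -0.0289], [0.0389, -0.0132], [0.0389, 0.0148]]
time: 14.8
eef_pos: [0.5091, 0.2576, 0.1499]
orientation: [-0.08, -3.138, 0.002]
force: [0.1, -0.7, -3.6]
opening: 0.0311
finger_force: 55.0
time: 15.0
eef_pos: [0.5098, 0.2568, 0.1508]
orientation: [-0.084, -3.14, 0.001]
force: [-0.1, -0.2, -2.9]
opening: 0.0309
finger_force: 55.0
shift [-0.0007  0.0014  0.0408] T y dir deg 86.94839560313216
turn deg -0.03 j6 now -71.39772850269523
```

```bash
python3 -m jog '[[[0,0.0007,0.01],0],[[0,0.0007,0.02],0],[[0,0.0007,0.03],0],[[0,0.0007,0.035],0],[[0,0.0007,0.035],0],[[0,0.0007,0.035],0]]'
python3 - <<'E'
from h import *
c=cam("wrist"); im=imaging.capture("wrist"); p,T=tool()
np.savez("overcam.npz",K=c[0],d=c[1],e=c[2],R=c[3],im=im,p=p,T=T)
P=p+T@[0.045,0,-.01]; x,y=proj(c,[P])[0].astype(int); x0,y0=x-80,max(0,y-60); print(p,x0,y0)
cv2.imwrite("pics/w5z.png",cv2.resize(im[y0:y0+120,x0:x0+160,::-1],(800,600),interpolation=cv2.INTER_CUBIC))
E
```

```text
time: 15.6
eef_pos: [0.51, 0.2591, 0.1157]
orientation: [-0.081, -3.14, 0.0]
force: [-0.7, -0.1, -4.2]
opening: 0.0309
finger_force: 55.0
[0.51022038 0.25921378 0.116067  ] 198 115
```

View pics/w5z.png

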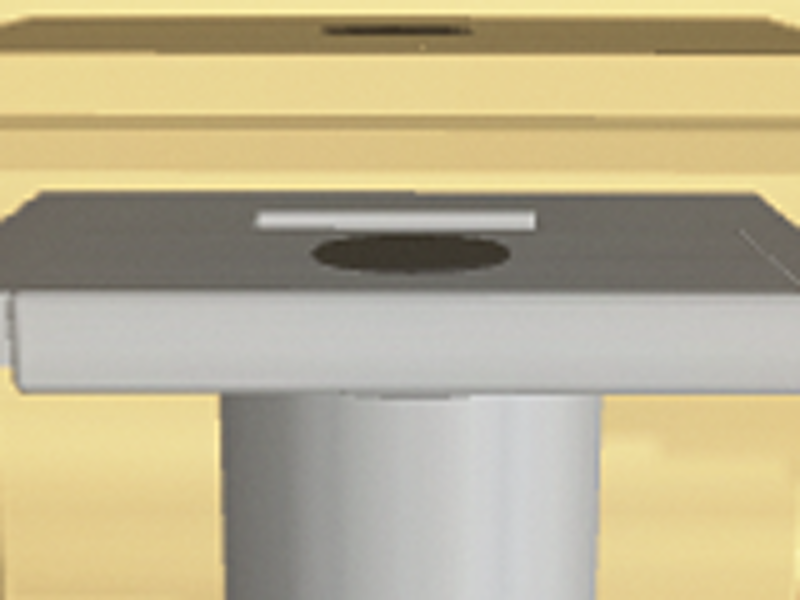

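Run:
```python
from h import *
z=np.load("overcam.npz");c=(z["K"],z["d"],z["e"],z["R"]);p,T=z["p"],z["T"]
o=np.array([197.6,114.6]); f=lambda q,zz:((ray(c,np.array(q)/5+o,zz)-p)@T).round(4)[:,:2].tolist()
print("slot bottom ends",f([(257,220),(535,220)],.034))
print("keeper top back/front(chamf)",f([(400,53),(400,117),(400,172)],.088))
print("flange back/front",f([(400,291),(400,391)],p[2]+.026)); print("barrel",f([(222,410),(600,410)],p[2]+.022))
```

```text
slot bottom ends [[0.0374, -0.0194], [0.0374, 0.017]]
keeper top back/front(chamf) [[0.0626, -0.0004], [0.0563, -0.0004], [0.0507, -0.0004]]
flange back/front [[0.0491, -0.0001], [0.0415, -0.0001]]
barrel [[0.039, -0.0139], [0.039, 0.0153]]
```

```bash
python3 -m jog '[[[-0.0008,-0.0017,0],0],[[-0.0008,-0.0017,0],0],[[-0.0008,-0.0017,0.01],0],[[-0.0008,-0.0017,0.018],0],[[-0.0008,-0.0017,0.026],0],[[-0.0008,-0.0017,0.034],0],[[-0.0008,-0.0017,0.04],0],[[-0.0008,-0.0017,0.04],0]]'
```

```text
time: 16.45
eef_pos: [0.5099, 0.2571, 0.0747]
orientation: [-0.081, -3.138, 0.001]
force: [0.3, 0.6, -3.2]
opening: 0.0309
finger_force: 55.0
```

Free so far; lower further.

```bash
python3 -m jog '[[[0,0,0.006],0],[[0,0,0.012],0],[[0,0,0.018],0],[[0,0,0.024],0],[[0,0,0.028],0],[[0,0,0.03],0],[[0,0,0.03],0]]'
```

```text
time: 17.15
eef_pos: [0.5105, 0.2573, 0.0456]
orientation: [-0.081, -3.14, 0.0]
force: [-0.4, 0.0, -2.7]
opening: 0.031
finger_force: 55.0
```

```bash
python3 -m jog '[[[0,0,0.001],0],[[0,0,0.002],0],[[0,0,0.003],0],[[0,0,0.003],0]]'
```

```text
time: 17.55
eef_pos: [0.5107, 0.2574, 0.043]
orientation: [0.081, 3.141, -0.0]
force: [-0.6, 0.3, -3.2]
opening: 0.0305
finger_force: 55.0
```

```bash
python3 -m jog '[[[0,0,0.001],0],[[0,0,0.0015],0],[[0,0,0.002],0],[[0,0,0.002],0]]';python3 -m jog '[[[0,0,0.0005],0],[[0,0,0.001],0],[[0,0,0.001],0]]'
```

```text
time: 17.95
eef_pos: [0.5106, 0.2573, 0.0409]
orientation: [-0.081, -3.14, 0.0]
force: [0.6, 0.3, -2.5]
opening: 0.0308
finger_force: 55.0
time: 18.25
eef_pos: [0.5108, 0.2573, 0.0401]
orientation: [0.081, 3.14, 0.0]
force: [-0.2, 1.2, -2.4]
opening: 0.0309
finger_force: 55.0
```

```bash
python3 -m jog '[[[0,0,0.0005],0],[[0,0,0.001],0],[[0,0,0.001],0]]';python3 -m jog '[[[0,0,0.0005],0],[[0,0,0.001],0],[[0,0,0.001],0]]'
```

```text
time: 18.55
eef_pos: [0.511, 0.2574, 0.0396]
orientation: [0.081, 3.14, 0.0]
force: [-0.5, -0.9, 2.5]
opening: 0.0306
finger_force: 55.0
time: 18.85
eef_pos: [0.5113, 0.2574, 0.0392]
orientation: [0.08, 3.139, 0.0]
force: [-0.3, -1.5, 7.9]
opening: 0.0311
finger_force: 55.0
```

```bash
python3 -m jog '[[[0,0,-0.001],0],[[0,0,-0.001],0],[[0,0,-0.001],0],[[0,0,-0.001],0],[[0,0,-0.001],0],[[0,0,-0.001],0]]' 0.5; python3 -m jog '[[[0,0,-0.01],0],[[0,0,-0.03],0],[[0,0,-0.07],0],[[0,0,-0.11],0],[[0,0,-0.15],0],[[0,0,-0.165],0],[[0,0,-0.165],0],[[0,0,-0.165],0]]'
python3 - <<'E'
from h import *
c=cam("wrist"); im=imaging.capture("wrist")
x,y=proj(c,[(.49,.259,.06)])[0].astype(int);x0,y0=x-80,max(0,y-60); print(x0,y0)
np.savez("endcam.npz",K=c[0],d=c[1],e=c[2],R=c[3])
cv2.imwrite("pics/w6z.png",cv2.resize(im[y0:y0+120,x0:x0+160,::-1],(800,600),interpolation=cv2.INTER_CUBIC))
E
```

```text
time: 19.45
eef_pos: [0.5106, 0.2573, 0.0388]
orientation: [-0.081, -3.14, 0.0]
force: [0.5, 0.1, -0.7]
opening: 0.0637
finger_force: 0.0
time: 20.25
eef_pos: [0.5102, 0.2572, 0.2041]
orientation: [-0.081, -3.14, 0.0]
force: [-0.2, 0.3, -0.9]
opening: 0.0651
finger_force: 0.0
199 107
```

View pics/w6z.png

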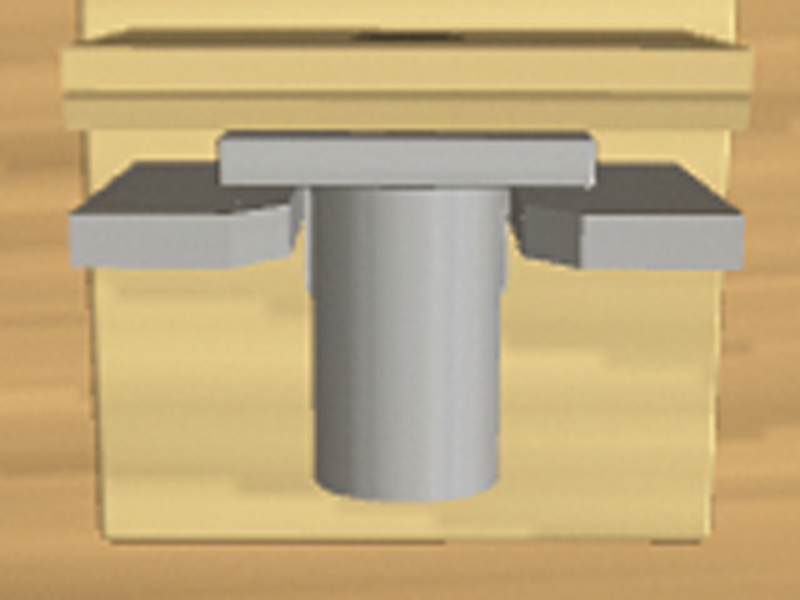

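The picture shows the flange (220–595, 135–185) in the gap behind the plate. The barrel lies level in the middle of the slot with its nose out in front (407,490), so I'm handing the job in.

```bash
python3 -c "
from bench import r
print(r.job_done())"
```

```text
the job is handed in; nothing more can be done
None
```

The bush was laid on the bench and let go, then gripped again by the barrel and lowered fully home in the jig. It was released there with the flange in the gap and the nose out in front. I handed the job in at about 20 s, with no verdict returned.

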